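Put the tape away: shut its drawer and the chest's lid

TASK

Put the tape away in the little craft chest: push the drawer that has the roll of tape in it fully home, and push the green lid down until it is fully shut, slamming neither. Leave the other drawer, the one with the eraser, open just as it is, leave the tape and eraser lying in their drawers, and do not disturb the other things on the table.

Things in the scene. Friction and masses are not known exactly. Their poses are not given: they have to be found in the camera images.
- chest: Low plywood craft chest, fixed, 150 (x) x 280 (y) x 92 high without lid. Two drawers side by side (drawer_left at +y, drawer_right at -y) slide out towards its -x; a pencil tray on top, under the lid. Origin: centre of the underside, on the table; x points to its back (away from the robot, turned up to 0.22 rad), y to its left, z up. Front face 75 before (-x) the origin.
- drawer_left (a joint): How far the left (+y) drawer stands out, m: 0 fully home, at most 0.095; starts 0.055 to 0.08. Slides stiffly (about 2 N of friction), stays where left. Wooden drawer front: 132 wide, 52 high (8 to 60 above the table), 8 thick, overlaying the chest's front; inside floor 12 above the table, walls up to 45.
- drawer_right (a joint): The same for the right (-y) drawer, of the same size.
- drawer_left_pull (a point): Centre of the front (-x) end face of the left drawer's pull: a white solid block, 40 wide (y), 18 high, 22 proud of the drawer front. The point is 36 above the table, 68.5 to the +y side of the chest's middle, and moves with the drawer; with the drawer home it is 105 in front (-x) of the chest's origin.
- drawer_right_pull (a point): The same point on the right drawer's pull, 68.5 to the chest's -y side.
- lid (a joint): Angle of the lid, rad: 0 shut (flat on the chest), grows as it opens upward, at most 1.45; starts at 0.9 to 1.3. Stiff hinge: the lid stays where it is left, and about 2 N at its free edge moves it.
- lid_hinge (a point): Middle of the lid's hinge axis, which runs along the chest's y at its back: 65 behind (+x) the chest's origin, 92 above the table. Axes as the chest's.
- lid_edge (a point): Middle of the lid's free edge, on its outer (upper when shut) face. The lid is a plain green board 140 long from hinge to free edge, 280 wide (y), 8 thick, no handle; its underside passes through the hinge axis: shut, its top is 100 above the table. Open, it leans up from the hinge towards the robot, its outer face to the back and up.
- tape: Small cream roll of tape, outer diameter 42, hole 28, 20 high, lying flat in one of the two drawers (left or right, it varies), just behind the drawer's front. Origin: centre of its underside.
- eraser: Blue and white eraser, 22 x 44 x 14, lying in the other drawer. Origin: centre of its underside.
- bowl: Loose steel bowl, diameter 120, 45 high, beside the chest on its +y side. Origin: centre of the underside.
- big_tape: Loose big cream roll of tape, diameter 100, 24 high, lying flat beside the chest on its -y side. Origin: centre of the underside.
- pail: Loose white plastic pail, diameter 110, 100 high. Origin: centre of the underside.
- basket: Loose brown wicker basket, 140 x 180, 95 high with what is in it. Origin: centre of the underside.
- glue_stick: Loose yellow glue stick with a red cap, standing, diameter 29, 95 high. Origin: centre of the underside.

How it is judged:
At the end, for the whole second after the job is handed in: The drawer with the tape is within 5 mm of fully home, the other drawer within 12 mm of where it started, the lid within 0.04 rad of shut, the tape at rest in its drawer and the eraser in the other, and every other thing within 30 mm of its starting place (((y of tape in the frame of chest above 0.02 m and y of eraser in the frame of chest below -0.02 m and value of joint drawer_left below 0.005 m and distance of drawer_right_pull from where it was at the start of the episode below 0.012 m) or (y of tape in the frame of chest below -0.02 m and y of eraser in the frame of chest above 0.02 m and value of joint drawer_right below 0.005 m and distance of drawer_left_pull from where it was at the start of the episode below 0.012 m)) and value of joint lid below 0.04 rad and linear speed of tape below 0.02 m/s and height (world z) of tape between 0.005 and 0.03 m and height (world z) of eraser between 0.005 and 0.03 m and distance of each of bowl, big_tape, pail, basket, glue_stick from where it was at the start of the episode below 0.03 m); the robot touches nothing.
It fails at once if the tape or the eraser is lifted out (height (world z) of any of tape, eraser above 0.045 m).
It fails at once if a drawer is slammed (over 0.6 m/s) (velocity of joint any of drawer_left, drawer_right below -0.6 m/s).
It fails at once if the lid is slammed (over 5 rad/s) (velocity of joint lid below -5 rad/s).
It fails at once if a bystander is pushed over 30 mm, lifted or tipped over (distance of any of bowl, big_tape, pail, basket, glue_stick from where it was at the start of the episode above 0.03 m or angle between any of bowl, big_tape, pail, basket, glue_stick's own z axis and vertical above 0.5 rad).
It also fails if it takes over 48 s, if anything falls off the work surface, if the arm or the gripper's body presses on something with over 40 N, if the wrist force passes 120 N, or if a joint passes its speed limit or range.

ROBOT

A 6-joint arm with a two-finger parallel gripper is mounted at the origin on the work surface. World frame = base frame: x ahead of the robot, y to its left, z up, the work surface at z = 0. Lengths are in m, angles in rad, forces in N, time in s.
With the tool pointing down it reaches from about 0.275 to 0.725 m from the base axis. Payload 15.9 kg.
Tool frame: the origin (TCP) lies on the centre line of the jaws, within the pads' length; the fingertips stand 22 mm ahead of it and the grasp point (between the pads) lies 3 mm ahead of it; x points along the fingers, y is the direction in which the jaws open and shut, and the axes are right-handed (so a half turn about x gives the same grasp; the last joint's range is limited). The gripper opens to 85 mm and grips with 20 to 120 N. Pads are 22 mm wide; open, the fingers measure 114 mm over their backs; the gripper's body (76 mm by 85 mm) begins 54 mm behind the grasp point. The pads swing forward as they close: fully open they stand 13 mm farther back than shut.
Start: joints at [1.251, 0.213, -0.034, 1.323, 0, 1.571], TCP at [0.157, 0.475, 0.253] pointing down, gripper open.
Joint ranges: [-2.98, 2.98], [-0.74, 1.72], [-1.14, 1.35], [-2.1, 2.04], [-1.57, 1.44], [-3.14, 3.14]. Speed limits (rad/s): [1.89, 1.89, 2.39, 2.57, 3.14, 3.14].

INTERFACE

Orientations are given as a rotation vector (axis times angle).
In Python, from rig import * gives the robot as it stands.
- The arm moves only by the tool drive_tool, never from a script. Its argument "commands" is a list of rows, each an object of numbers: "hand": the closure, from 0 (fully open) to 1 (shut); "dx", "dy", "dz": the shift along the tool's x, y, z in mm; "twist": the turn about the tool's x in rad. A call has 1 to 12 rows; each row is the pose to reach, as a shift and turn from the pose commanded when the call began, along the tool's axes at that moment; what a row does not reach only later rows make up. A row lasts 1/10 s, in which the tool goes at most 50 mm and 8.59 degrees, less where a joint would pass 70% of its speed; a pose out of reach is approached as far as the arm can. A call with a gripper value outside its range is refused whole. The fingers move at their own pace and stop on an object; the grip force is fixed at half the most. Time passes only in rows, so rows that repeat a pose let the fingers close. It gives the time, the measured TCP pose, the force and the opening at its end, in the units of the state.
- observe(): the state, without advancing time (a new reading comes with each control period).
- grab_frame(name): name is "scene" or "top" or "wrist"; returns the picture (400x640x3 uint8, red, green, blue); there is no depth.
- camera_params(name): a dict with "K" (3x3 intrinsics, pixels), "rvec" (rotation vector, rad) and "tvec" (3), from world to camera coordinates, as OpenCV has them; the wrist camera has in their place "hand_eye" (4x4, takes a point from camera to tool coordinates, whose origin is the TCP and whose axes are the tool frame's). Camera axes: x right, y down, z forward; pixel columns grow to the right and rows downward; lengths in m; the calibration is good to about 2 mm. A picture is of the moment at which its call begins: read the wrist's pose just before it. camera_params takes no time and is no camera call.
- hand_in(): hands the job in, once; it reports no verdict.
The state is a dict: "clock": time; "q": joint angles; "joint_velocities": joint speeds; "effort": joint torques, N m; "tcp_pos": TCP position; "tool_rot": TCP orientation; "wrist_force": force on the tool from outside, world axes, zero at the start; "wrist_torque": the same for the moment, N m; "width": finger opening in m.
Only numpy, scipy, OpenCV 4.12 (cv2) and the standard library are available. Lean on these libraries where they do the work, as an engineer would, in place of code of your own. Each camera call takes 0.05 s, during which the arm holds its last target.

## Working session

There is one attempt and no reset: what is moved stays moved. The work goes in short steps, Python scripts to look and compute and a tool call to move; the robot and the scene stay as the last step left them, time stands still between calls to the robot, and variables do not carry over. Pictures are saved under pics/ and viewed, and the job is handed in when it is done.

Besides the shell and the picture viewer there is one more tool, called after "Call:" by a JSON object that holds its "op" and its "data", one argument or row to a line. drive_tool: Moves the arm, as the interface text tells. Its arguments: {"type":"object","properties":{"commands":{"type":"array"}},"required":["commands"]}

```bash
mkdir -p pics
python3 - <<'E'
from rig import *
import cv2
s=observe();print({k:s[k] for k in('clock','tcp_pos','tool_rot','width')})
for n in("scene","top"):
    cv2.imwrite(f"pics/{n}0.png",grab_frame(n)[:,:,::-1]); print(n,camera_params(n))
print(camera_params("wrist"))
E
```

```text
{'clock': 0.0, 'tcp_pos': array([0.15709475, 0.47435378, 0.25281374]), 'tool_rot': array([ 0.25011034,  1.55635721, -0.25186973]), 'width': 0.08528441796545574}
scene {'K': array([[503.19719575,   0.        , 324.68241788],
       [  0.        , 503.19719575, 191.79233241],
       [  0.        ,   0.        ,   1.        ]]), 'rvec': array([ 0.17038494, -2.98856977,  0.84399861]), 'tvec': array([0.54401104, 0.09110368, 1.49967073])}
top {'K': array([[368.84263885,   0.        , 320.09727624],
       [  0.        , 368.84263885, 197.12942362],
       [  0.        ,   0.        ,   1.        ]]), 'rvec': array([ 2.20023903, -2.15732463,  0.04103477]), 'tvec': array([0.00146089, 0.53268762, 1.13371734])}
{'K': array([[305.23308271,   0.        , 317.04318418],
       [  0.        , 305.23308271, 195.76913335],
       [  0.        ,   0.        ,   1.        ]]), 'hand_eye': array([[-6.72118331e-04, -2.69765419e-01,  9.62925837e-01,
        -1.21537215e-01],
       [ 9.99999774e-01, -2.14853888e-04,  6.37804082e-04,
         9.19744933e-04],
       [ 3.48308742e-05,  9.62926047e-01,  2.69765503e-01,
        -6.86472461e-02],
       [ 0.00000000e+00,  0.00000000e+00,  0.00000000e+00,
         1.00000000e+00]])}
```

View pics/scene0.png

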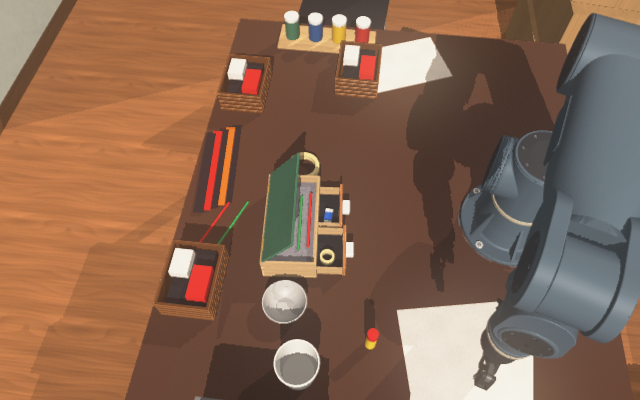

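View pics/top0.png

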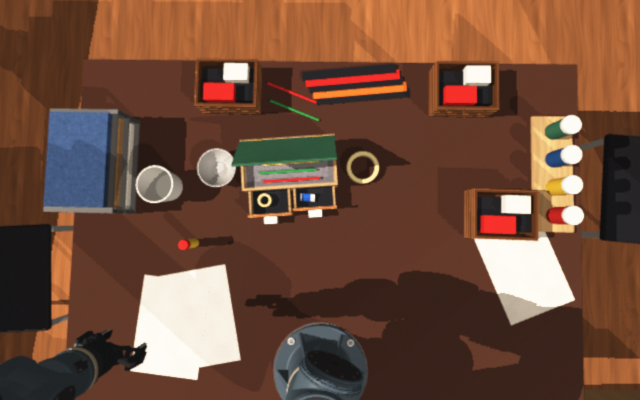

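The tape is in the left (+y) drawer (top px ~(264,201)), the eraser in the right one (~(308,198)). The pulls are the white blobs at top (270,220) and (316,213), scene (347,249) and (346,207). The glue stick stands at top (187,244). Next I measure these.

```bash
cat > h.py <<'E'
import numpy as np, cv2
from rig import *
def cam(n):
    p=camera_params(n);R=cv2.Rodrigues(np.array(p['rvec']))[0];return np.array(p['K']),R,np.array(p['tvec'])
def ray(n,uv):
    K,R,t=cam(n);d=R.T@np.linalg.inv(K)@np.array([uv[0],uv[1],1.]);return -R.T@t,d/np.linalg.norm(d)
def onz(n,uv,z):
    o,d=ray(n,uv);return o+d*(z-o[2])/d[2]
def tri(a,b):
    A=0;B=0
    for n,uv in(a,b):
        o,d=ray(n,uv);M=np.eye(3)-np.outer(d,d);A=A+M;B=B+M@o
    x=np.linalg.solve(A,B);o,d=ray(*a);return x,[np.linalg.norm(np.cross(x-ray(*q)[0],ray(*q)[1])) for q in(a,b)]
def proj(n,X):
    K,R,t=cam(n);p=K@(R@np.asarray(X)+t);return p[:2]/p[2]
E
python3 - <<'E'
from h import *
for n,(x0,x1,y0,y1) in {"scene":(250,370,145,290),"top":(225,350,120,230)}.items():
    im=cv2.imread(f"pics/{n}0.png");c=im[y0:y1,x0:x1]
    cv2.imwrite(f"pics/{n}_z.png",cv2.resize(c,None,fx=4,fy=4,interpolation=cv2.INTER_CUBIC))
    hsv=cv2.cvtColor(c,cv2.COLOR_BGR2HSV)
    for nm,lo,hi in(("white",(0,0,190),(180,50,255)),("green",(60,70,30),(95,255,140))):
        m=cv2.inRange(hsv,lo,hi);k,l,st,ce=cv2.connectedComponentsWithStats(m)
        for i in range(1,k):
            if st[i,4]>25:
                cn=cv2.findContours((l==i).astype(np.uint8),cv2.RETR_EXTERNAL,cv2.CHAIN_APPROX_SIMPLE)[0][0]
                print(n,nm,st[i,4],ce[i]+[x0,y0],st[i,:4]+[x0,y0,0,0],(cv2.approxPolyDP(cn,3,True)[:,0]+[x0,y0]).tolist())
E
```

```text
scene white 98 [345.91836735 206.62244898] [342 200   8  15] [[343, 200], [342, 211], [348, 214], [349, 201]]
scene white 117 [349.41025641 248.94871795] [346 242   8  15] [[346, 242], [346, 256], [352, 256], [353, 243]]
scene white 258 [284.5620155  285.53100775] [266 280  37  10] [[266, 289], [302, 288], [283, 280]]
scene green 212 [292.39150943 206.68867925] [270 154  29 104] [[298, 154], [291, 243], [270, 257], [292, 244]]
top white 224 [228.29017857 167.35714286] [225 151  10  33] [[225, 151], [226, 183], [234, 167]]
top white 30 [312.2 197.3] [310 194   5   7] [[311, 194], [310, 200], [314, 200]]
top white 98 [314.73469388 212.93877551] [308 209  14   9] [[321, 210], [309, 210], [308, 214], [321, 216]]
top white 97 [270.19587629 219.67010309] [264 216  13   8] [[264, 218], [264, 223], [276, 222], [276, 216]]
top green 2284 [285.07136602 150.81217163] [232 136 105  31] [[333, 137], [242, 142], [232, 165], [333, 159]]
```

View pics/scene_z.png

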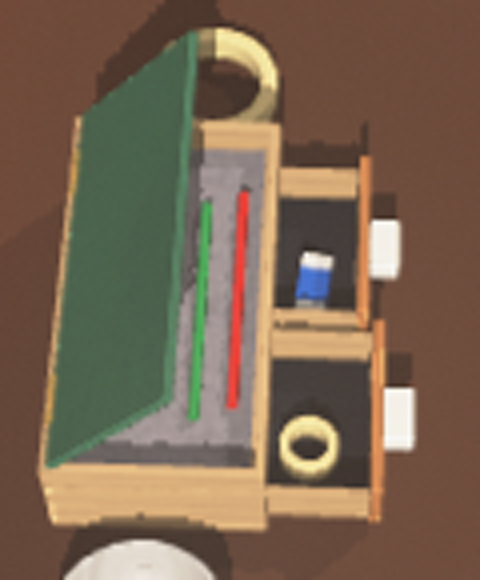

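View pics/top_z.png

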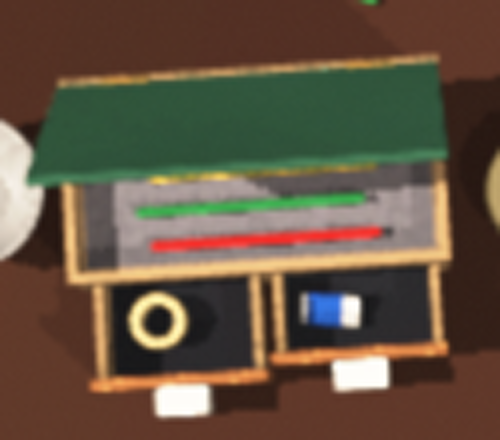

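Run:
```python
from h import *
T=lambda u,v:("top",(225+u/4,120+v/4)); S=lambda u,v:("scene",(250+u/4,145+v/4))
np.set_printoptions(precision=4,suppress=True)
print("cams",ray("top",(0,0))[0],ray("scene",(0,0))[0])
P={"frontL":(T(72,283),S(265,465)),"frontR":(T(450,258),S(280,124)),"edgeL":(T(28,184),S(165,403)),"edgeR":(T(447,158),S(192,32)),
"pullL_far+y":(T(155,387),S(385,450)),"pullL_near-":(T(211,415),S(413,389)),"pullL_near+":(T(156,417),S(414,450)),
"pullR_near-":(T(390,386),S(401,221)),"pullR_near+":(T(336,391),S(398,279)),
"backL":(T(58,84),S(42,468)),"backR":(T(438,60),S(78,118)),"tape":(T(158,321),S(309,446)),"eraser":(T(331,310),S(315,279))}
R={}
for k,(a,b) in P.items(): R[k],e=tri(a,b);print(k,R[k],np.round(e,4))
d=R['frontL']-R['frontR'];print('yaw',np.arctan2(-d[0],d[1]),np.linalg.norm(d))
d=R['edgeL']-R['edgeR'];print('yaw',np.arctan2(-d[0],d[1]),np.linalg.norm(d))
d=R['backL']-R['backR'];print('yaw',np.arctan2(-d[0],d[1]),np.linalg.norm(d))
for k in('frontL','frontR'):print(k,onz(*P[k][0],.092),onz(*P[k][1],.092))
for k in P:
  if 'pull' in k:print(k,onz(*P[k][0],.045),onz(*P[k][1],.045))
print('glue',onz("top",(183,244),.095),onz("scene",(373,332),.095))
print('bowl',onz("top",(216,167),.045),onz("scene",(284,300),.045))
```

```text
cams [ 0.4625 -0.0158  1.164 ] [0.4594 0.7641 1.326 ]
frontL [0.5423 0.2338 0.1031] [0.0008 0.0008]
frontR [ 0.5658 -0.0398  0.0935] [0.0001 0.0001]
edgeL [0.601  0.2423 0.2007] [0.0016 0.0016]
edgeR [ 0.6228 -0.0343  0.2059] [0.0023 0.0023]
pullL_far+y [0.4669 0.1833 0.0344] [0.0009 0.0009]
pullL_near- [0.449  0.1384 0.0431] [0.0016 0.0016]
pullL_near+ [0.4454 0.1816 0.0358] [0.0005 0.0005]
pullR_near- [0.4716 0.0028 0.0437] [0.0005 0.0005]
pullR_near+ [0.4683 0.0444 0.0303] [0.0007 0.0007]
backL [0.6888 0.2503 0.0977] [0.0005 0.0005]
backR [ 0.7128 -0.0285  0.0927] [0.0012 0.0012]
tape [0.5191 0.1835 0.0283] [0.0002 0.0002]
eraser [0.5299 0.0498 0.0276] [0.0001 0.0001]
yaw 0.08556388518784326 0.27481494122038247
yaw 0.07860870996597036 0.2774451354249438
yaw 0.0856904629208462 0.27991700705512573
frontL [0.5424 0.2364 0.092 ] [0.5438 0.229  0.092 ]
frontR [ 0.5658 -0.0399  0.092 ] [ 0.566  -0.0408  0.092 ]
pullL_far+y [0.4678 0.1814 0.045 ] [0.466 0.188 0.045]
pullL_near- [0.4474 0.1381 0.045 ] [0.4507 0.1394 0.045 ]
pullL_near+ [0.4451 0.18   0.045 ] [0.4461 0.1858 0.045 ]
pullR_near- [0.4722 0.0028 0.045 ] [0.4711 0.0035 0.045 ]
pullR_near+ [0.4675 0.0436 0.045 ] [0.4689 0.0526 0.045 ]
glue [0.3837 0.4058 0.095 ] [0.3824 0.4007 0.095 ]
bowl [0.6176 0.3334 0.045 ] [0.618 0.328 0.045]
```

Chest yaw is about 0.085 rad and its origin about (0.629, 0.103). The lid edge is at (0.612, 0.104, 0.203), which puts the lid at ~0.95 rad. The left pull face is at about (0.447, 0.160), so that drawer is ~71 mm open, and these agree with the given sizes. I'll push the drawer first, with shut fingers pointing down.

```bash
cat >> h.py <<'E'
from scipy.spatial.transform import Rotation as Ro
def axes():
    s=observe();R=Ro.from_rotvec(s['tool_rot']).as_matrix();return s,R
def to(p):
    s,R=axes();return np.round(1000*R.T@(np.array(p)-s['tcp_pos']),1)
E
python3 - <<'E'
from h import *
np.set_printoptions(precision=4,suppress=True)
s,R=axes();print(R)
z=R[:,2];y=np.arctan2(z[1],z[0]);print('yaw of z',y,'needed world turn',.085-y)
print(to([.405,.158,.253]))
E
```

```text
[[-0.0004  0.3144  0.9493]
 [-0.0009  0.9493 -0.3144]
 [-1.     -0.001  -0.    ]]
yaw of z -0.31979770103540184 needed world turn 0.40479770103540186
[   0.1 -222.4  334.8]
```

Call:
{"op": "drive_tool", "data": {
  "commands": [
    {"hand": 1,"dx": 0,"dy": -19,"dz": 28,"twist": -0.04},
    {"hand": 1,"dx": 0,"dy": -38,"dz": 56,"twist": -0.08},
    {"hand": 1,"dx": 0,"dy": -57,"dz": 84,"twist": -0.12},
    {"hand": 1,"dx": 0,"dy": -76,"dz": 112,"twist": -0.16},
    {"hand": 1,"dx": 0,"dy": -95,"dz": 140,"twist": -0.2},
    {"hand": 1,"dx": 0,"dy": -114,"dz": 170,"twist": -0.24},
    {"hand": 1,"dx": 0,"dy": -133,"dz": 200,"twist": -0.28},
    {"hand": 1,"dx": 0,"dy": -152,"dz": 230,"twist": -0.32},
    {"hand": 1,"dx": 0,"dy": -175,"dz": 260,"twist": -0.36},
    {"hand": 1,"dx": 0,"dy": -200,"dz": 300,"twist": -0.405},
    {"hand": 1,"dx": 0,"dy": -222,"dz": 335,"twist": -0.405},
    {"hand": 1,"dx": 0,"dy": -222,"dz": 335,"twist": -0.405}
  ]
}}

```text
clock: 1.3
tcp_pos: [0.4075, 0.1553, 0.2529]
tool_rot: [-0.064, 1.57, 0.062]
wrist_force: [-0.0, 0.2, -0.1]
width: -0.0004
```

Run:
```python
from h import *
np.set_printoptions(precision=4,suppress=True)
s,R=axes();print(s['clock'],s['tcp_pos'],R[:,2],s['width'],s['wrist_force'])
print(to([.405,.158,.060]))
cv2.imwrite("pics/w1.png",grab_frame("wrist")[:,:,::-1])
```

```text
1.3 [0.4075 0.1553 0.2529] [ 0.9968  0.0804 -0.0001] -0.00044818794789766407 [-0.0498  0.2284 -0.1384]
[192.9   3.1  -2.2]
```

View pics/w1.png

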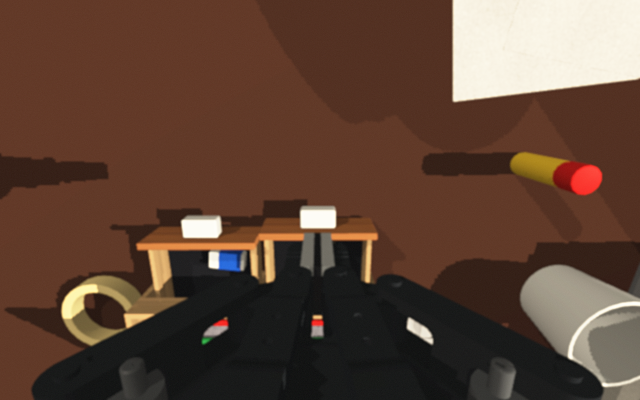

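The fingers line up laterally with the left pull (318,217). Going down in front of it next.

Call:
{"op": "drive_tool", "data": {
  "commands": [
    {"hand": 1,"dx": 40,"dy": 1,"dz": -2},
    {"hand": 1,"dx": 80,"dy": 2,"dz": -4},
    {"hand": 1,"dx": 120,"dy": 3,"dz": -4},
    {"hand": 1,"dx": 155,"dy": 3,"dz": -4},
    {"hand": 1,"dx": 180,"dy": 3,"dz": -4},
    {"hand": 1,"dx": 193,"dy": 3,"dz": -4},
    {"hand": 1,"dx": 193,"dy": 3,"dz": -4}
  ]
}}

```text
validation failed for argument at $.co...
```

Run:
```python
from h import *
np.set_printoptions(precision=4,suppress=True)
s,R=axes();print(s['clock'],s['tcp_pos'],R[:,2],s['width'],s['wrist_force'])
cv2.imwrite("pics/w2.png",grab_frame("wrist")[:,:,::-1])
```

```text
1.35 [0.4063 0.1569 0.2529] [ 0.9967  0.0811 -0.0007] -0.0001712784991133867 [-0.7284  0.0175  0.4828]
```

View pics/w2.png

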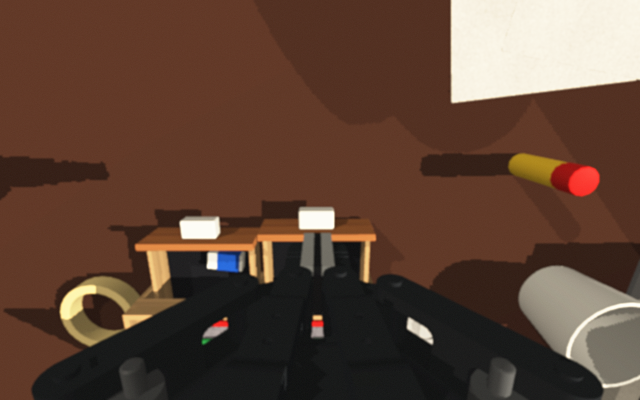

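The move was refused because rows need a twist, and nothing has moved. The view is the same, with the pull at (317,217). I'll resend it with twist 0.

Call:
{"op": "drive_tool", "data": {
  "commands": [
    {"hand": 1,"dx": 40,"dy": 1,"dz": -2,"twist": 0},
    {"hand": 1,"dx": 80,"dy": 2,"dz": -4,"twist": 0},
    {"hand": 1,"dx": 120,"dy": 2,"dz": -4,"twist": 0},
    {"hand": 1,"dx": 155,"dy": 2,"dz": -4,"twist": 0},
    {"hand": 1,"dx": 180,"dy": 2,"dz": -4,"twist": 0},
    {"hand": 1,"dx": 193,"dy": 2,"dz": -4,"twist": 0},
    {"hand": 1,"dx": 193,"dy": 2,"dz": -4,"twist": 0}
  ]
}}

```text
clock: 2.1
tcp_pos: [0.3993, 0.1607, 0.0588]
tool_rot: [-0.069, 1.573, 0.068]
wrist_force: [0.2, -0.2, 0.6]
width: 0.0003
```

Run:
```python
from h import *
np.set_printoptions(precision=4,suppress=True)
s,R=axes();print(s['clock'],s['tcp_pos'],R[:,2],s['width'],s['wrist_force'])
cv2.imwrite("pics/w3.png",grab_frame("wrist")[:,:,::-1])
```

```text
2.1 [0.3993 0.1607 0.0588] [ 0.9962  0.0869 -0.0032] 0.0003118494060035329 [ 0.1642 -0.2167  0.6   ]
```

View pics/w3.png

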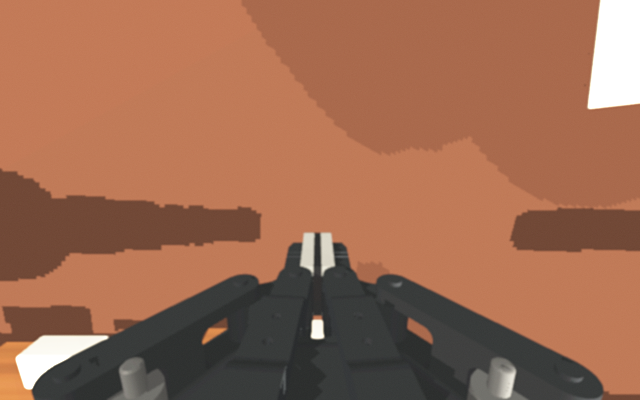

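The fingertips are down in front of the pull, clear of it and with no force. I start pushing along the tool z at 9 mm per row.

Call:
{"op": "drive_tool", "data": {
  "commands": [
    {"hand": 1,"dx": 0,"dy": -2,"dz": 12,"twist": 0},
    {"hand": 1,"dx": 0,"dy": -4,"dz": 21,"twist": 0},
    {"hand": 1,"dx": 0,"dy": -4,"dz": 28,"twist": 0},
    {"hand": 1,"dx": 0,"dy": -4,"dz": 34,"twist": 0},
    {"hand": 1,"dx": 0,"dy": -4,"dz": 40,"twist": 0},
    {"hand": 1,"dx": 0,"dy": -4,"dz": 47,"twist": 0},
    {"hand": 1,"dx": 0,"dy": -4,"dz": 55,"twist": 0},
    {"hand": 1,"dx": 0,"dy": -4,"dz": 64,"twist": 0},
    {"hand": 1,"dx": 0,"dy": -4,"dz": 73,"twist": 0},
    {"hand": 1,"dx": 0,"dy": -4,"dz": 82,"twist": 0},
    {"hand": 1,"dx": 0,"dy": -4,"dz": 90,"twist": 0},
    {"hand": 1,"dx": 0,"dy": -4,"dz": 95,"twist": 0}
  ]
}}

```text
clock: 3.35
tcp_pos: [0.497, 0.1643, 0.0602]
tool_rot: [-0.067, 1.57, 0.067]
wrist_force: [-2.1, -0.6, 2.2]
width: -0.0001
```

Run:
```python
from h import *
np.set_printoptions(precision=4,suppress=True)
s,R=axes();print(s['clock'],s['tcp_pos'],R[:,2],s['width'],s['wrist_force'])
for n in("top","scene"):
    im=grab_frame(n)[:,:,::-1];x0,x1,y0,y1={"scene":(250,370,145,290),"top":(225,350,120,230)}[n]
    cv2.imwrite(f"pics/{n}2.png",cv2.resize(im[y0:y1,x0:x1],None,fx=4,fy=4,interpolation=cv2.INTER_CUBIC))
```

```text
3.35 [0.497  0.1643 0.0602] [ 0.9964  0.0849 -0.    ] -8.795828083493375e-05 [-2.0601 -0.5593  2.2009]
```

View pics/scene2.png

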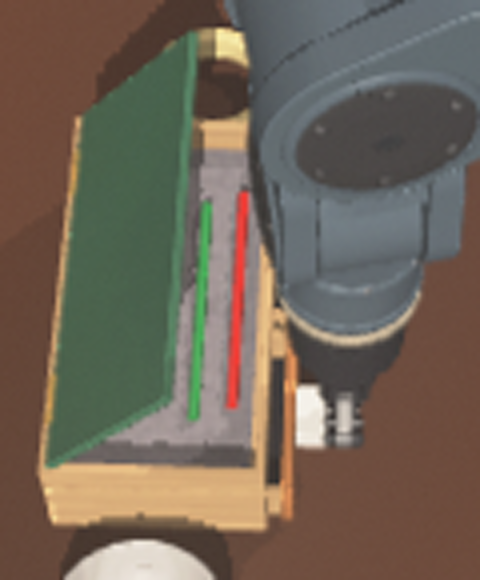

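View pics/top2.png

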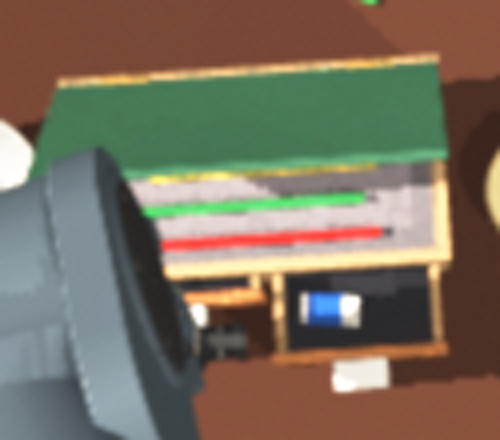

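The drawer is nearly in: its front is at scene zoom (290,430) and the fingers are on the pull. The contact force is ~2 N, as expected. Continuing slowly.

Call:
{"op": "drive_tool", "data": {
  "commands": [
    {"hand": 1,"dx": 0,"dy": 0,"dz": 3,"twist": 0},
    {"hand": 1,"dx": 0,"dy": 0,"dz": 6,"twist": 0},
    {"hand": 1,"dx": 0,"dy": 0,"dz": 9,"twist": 0},
    {"hand": 1,"dx": 0,"dy": 0,"dz": 12,"twist": 0},
    {"hand": 1,"dx": 0,"dy": 0,"dz": 12,"twist": 0}
  ]
}}

```text
clock: 3.95
tcp_pos: [0.508, 0.1654, 0.0601]
tool_rot: [-0.067, 1.571, 0.067]
wrist_force: [-5.2, -1.0, 0.2]
width: -0.0
```

Call:
{"op": "drive_tool", "data": {
  "commands": [
    {"hand": 1,"dx": 0,"dy": 0,"dz": 2,"twist": 0},
    {"hand": 1,"dx": 0,"dy": 0,"dz": 4,"twist": 0},
    {"hand": 1,"dx": 0,"dy": 0,"dz": 4,"twist": 0}
  ]
}}

```text
clock: 4.25
tcp_pos: [0.5085, 0.1653, 0.0597]
tool_rot: [-0.068, 1.577, 0.067]
wrist_force: [-28.7, -1.4, 20.5]
width: 0.0004
```

The force rose to 29 N with no more travel, so the drawer is against its stop. Backing off and raising to check.

Call:
{"op": "drive_tool", "data": {
  "commands": [
    {"hand": 1,"dx": 0,"dy": 0,"dz": -15,"twist": 0},
    {"hand": 1,"dx": 0,"dy": 0,"dz": -50,"twist": 0},
    {"hand": 1,"dx": -30,"dy": 0,"dz": -70,"twist": 0},
    {"hand": 1,"dx": -80,"dy": 0,"dz": -70,"twist": 0},
    {"hand": 1,"dx": -130,"dy": 0,"dz": -70,"twist": 0},
    {"hand": 1,"dx": -180,"dy": 0,"dz": -70,"twist": 0},
    {"hand": 1,"dx": -200,"dy": 0,"dz": -70,"twist": 0},
    {"hand": 1,"dx": -200,"dy": 0,"dz": -70,"twist": 0}
  ]
}}

```text
clock: 5.05
tcp_pos: [0.4442, 0.1603, 0.2637]
tool_rot: [-0.065, 1.564, 0.068]
wrist_force: [-1.0, 0.8, -0.3]
width: 0.0003
```

Run:
```python
from h import *
np.set_printoptions(precision=4,suppress=True)
s,R=axes();print(s['clock'],s['tcp_pos'],R[:,2],s['width'],s['wrist_force'])
cv2.imwrite("pics/w4.png",grab_frame("wrist")[:,:,::-1])
for n in("top","scene"):
    im=grab_frame(n)[:,:,::-1];x0,x1,y0,y1={"scene":(250,370,145,290),"top":(225,350,120,230)}[n]
    cv2.imwrite(f"pics/{n}3.png",cv2.resize(im[y0:y1,x0:x1],None,fx=4,fy=4,interpolation=cv2.INTER_CUBIC))
print(to([.62,.105,.26]))
```

```text
5.05 [0.4442 0.1603 0.2637] [0.9964 0.0851 0.0061] 0.0002584709727684953 [-0.9799  0.8169 -0.3195]
[ -0.6 -69.6 172.3]
```

View pics/scene3.png

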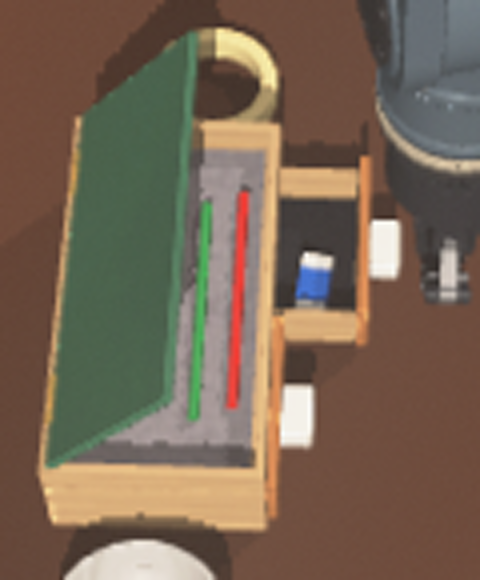

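View pics/w4.png

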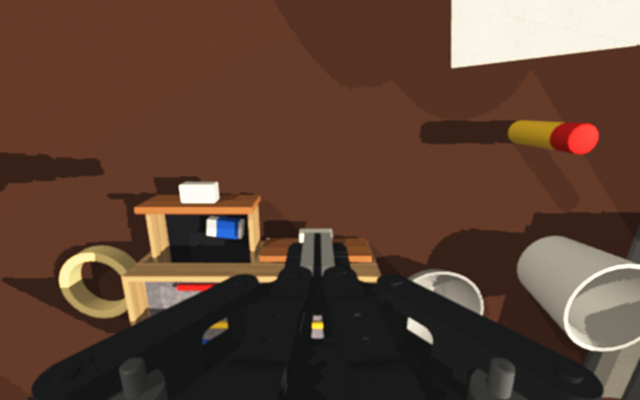

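The left drawer front sits flush with the chest (scene zoom (273,420)), and the right drawer is unchanged with its pull at (385,250). Now the lid: I move above its free edge.

Call:
{"op": "drive_tool", "data": {
  "commands": [
    {"hand": 1,"dx": 0,"dy": -14,"dz": 35,"twist": 0},
    {"hand": 1,"dx": 0,"dy": -28,"dz": 70,"twist": 0},
    {"hand": 1,"dx": 0,"dy": -42,"dz": 105,"twist": 0},
    {"hand": 1,"dx": 0,"dy": -56,"dz": 140,"twist": 0},
    {"hand": 1,"dx": 0,"dy": -68,"dz": 165,"twist": 0},
    {"hand": 1,"dx": 0,"dy": -70,"dz": 174,"twist": 0},
    {"hand": 1,"dx": 0,"dy": -70,"dz": 174,"twist": 0}
  ]
}}

```text
clock: 5.9
tcp_pos: [0.6223, 0.1042, 0.2579]
tool_rot: [-0.067, 1.573, 0.066]
wrist_force: [-0.3, 0.2, -0.4]
width: -0.0
```

Run:
```python
from h import *
np.set_printoptions(precision=4,suppress=True)
s,R=axes();print(s['clock'],s['tcp_pos'],R[:,2],s['width'],s['wrist_force'])
for n in("top","scene"):
    im=grab_frame(n)[:,:,::-1];x0,x1,y0,y1={"scene":(250,370,145,290),"top":(225,350,120,230)}[n]
    cv2.imwrite(f"pics/{n}4.png",cv2.resize(im[y0:y1,x0:x1],None,fx=4,fy=4,interpolation=cv2.INTER_CUBIC))
H=np.array([.6935,.109]);ex=np.array([.9964,.085])
for th in(.9,.7,.5,.3,.15,.05,0):
    r=.128; p=H-ex*(r*np.cos(th)-.008*np.sin(th)); print(th,to([*p,.092+r*np.sin(th)+.008*np.cos(th)+.022]))
```

```text
5.9 [0.6223 0.1042 0.2579] [ 0.9964  0.0842 -0.003 ] -3.46951916751851e-05 [-0.3209  0.2244 -0.3981]
0.9 [39.9 -2.  -0.8]
0.7 [ 56.6  -2.  -20.2]
0.5 [ 76.8  -2.  -35.9]
0.3 [ 99.7  -2.  -47.3]
0.15 [118.2  -2.  -52.7]
0.05 [130.8  -2.  -54.8]
0 [137.2  -2.  -55.3]
```

View pics/scene4.png

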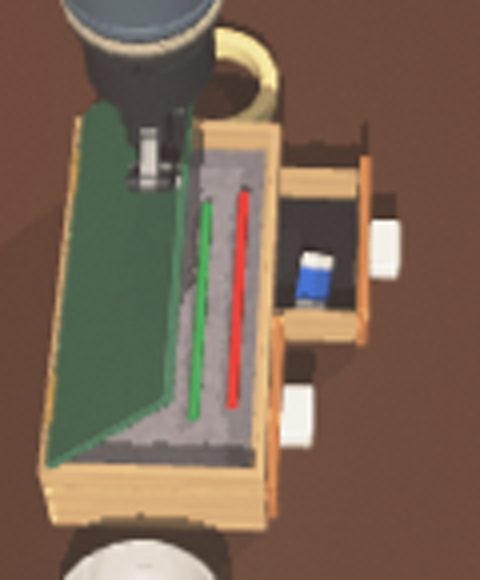

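The fingers hover just behind the free edge, at zoom (150,165). Now I follow the lid down along its arc at about 6 mm per row.

Call:
{"op": "drive_tool", "data": {
  "commands": [
    {"hand": 1,"dx": 12,"dy": 0,"dz": 2,"twist": 0},
    {"hand": 1,"dx": 20,"dy": 0,"dz": 2,"twist": 0},
    {"hand": 1,"dx": 26,"dy": 0,"dz": 1,"twist": 0},
    {"hand": 1,"dx": 32,"dy": 0,"dz": 0,"twist": 0},
    {"hand": 1,"dx": 38,"dy": 0,"dz": -2,"twist": 0},
    {"hand": 1,"dx": 44,"dy": 0,"dz": -6,"twist": 0},
    {"hand": 1,"dx": 50,"dy": 0,"dz": -13,"twist": 0},
    {"hand": 1,"dx": 56,"dy": 0,"dz": -20,"twist": 0}
  ]
}}

```text
clock: 6.8
tcp_pos: [0.6015, 0.1031, 0.2038]
tool_rot: [-0.067, 1.569, 0.067]
wrist_force: [2.1, -0.3, 0.4]
width: -0.0002
```

Run:
```python
from h import *
np.set_printoptions(precision=4,suppress=True)
s,R=axes();print(s['clock'],s['tcp_pos'],R[:,2],s['width'],s['wrist_force'])
for n in("top","scene"):
    im=grab_frame(n)[:,:,::-1];x0,x1,y0,y1={"scene":(250,370,145,290),"top":(225,350,120,230)}[n]
    cv2.imwrite(f"pics/{n}5.png",cv2.resize(im[y0:y1,x0:x1],None,fx=4,fy=4,interpolation=cv2.INTER_CUBIC))
```

```text
6.8 [0.6015 0.1031 0.2038] [0.9964 0.0851 0.0004] -0.00024225914053516482 [ 2.0574 -0.2826  0.3684]
```

View pics/scene5.png

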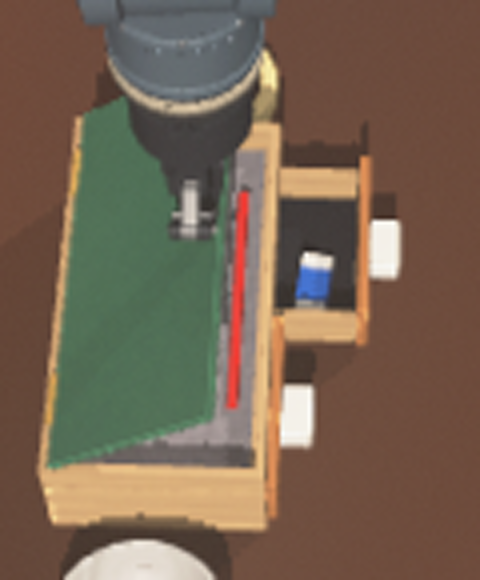

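The lid is swinging down under the fingertips; its edge is now at zoom (215,300). Continuing along the arc.

Call:
{"op": "drive_tool", "data": {
  "commands": [
    {"hand": 1,"dx": 6,"dy": 0,"dz": -5,"twist": 0},
    {"hand": 1,"dx": 13,"dy": 0,"dz": -10,"twist": 0},
    {"hand": 1,"dx": 20,"dy": 0,"dz": -15,"twist": 0},
    {"hand": 1,"dx": 27,"dy": 0,"dz": -19,"twist": 0},
    {"hand": 1,"dx": 34,"dy": 0,"dz": -23,"twist": 0},
    {"hand": 1,"dx": 41,"dy": 0,"dz": -26,"twist": 0},
    {"hand": 1,"dx": 48,"dy": 0,"dz": -28,"twist": 0},
    {"hand": 1,"dx": 55,"dy": 0,"dz": -30,"twist": 0},
    {"hand": 1,"dx": 61,"dy": 0,"dz": -31,"twist": 0},
    {"hand": 1,"dx": 67,"dy": 0,"dz": -32,"twist": 0},
    {"hand": 1,"dx": 72,"dy": 0,"dz": -33,"twist": 0},
    {"hand": 1,"dx": 72,"dy": 0,"dz": -33,"twist": 0}
  ]
}}

```text
clock: 8.1
tcp_pos: [0.5686, 0.1002, 0.1316]
tool_rot: [-0.067, 1.571, 0.067]
wrist_force: [0.1, 0.1, -0.1]
width: 0.0
```

Run:
```python
from h import *
np.set_printoptions(precision=4,suppress=True)
s,R=axes();print(s['clock'],s['tcp_pos'],R[:,2],s['width'],s['wrist_force'])
for n in("scene",):
    im=grab_frame(n)[:,:,::-1];x0,x1,y0,y1={"scene":(250,370,145,290),"top":(225,350,120,230)}[n]
    cv2.imwrite(f"pics/{n}6.png",cv2.resize(im[y0:y1,x0:x1],None,fx=4,fy=4,interpolation=cv2.INTER_CUBIC))
```

```text
8.1 [0.5686 0.1002 0.1316] [ 0.9964  0.0851 -0.0009] 4.670668721371085e-05 [ 0.0727  0.0634 -0.0853]
```

View pics/scene6.png

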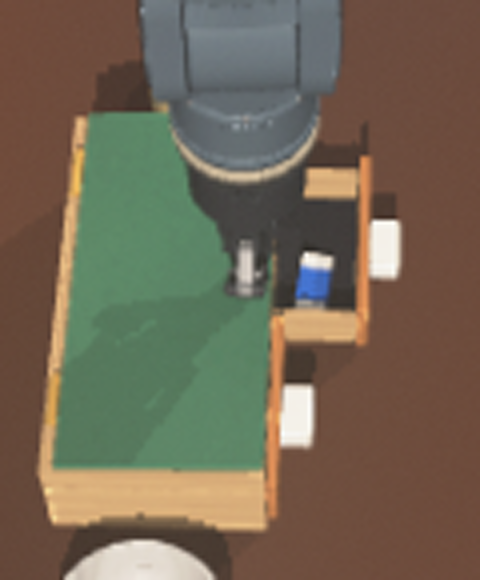

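The lid is nearly shut, with its front edge at zoom (270,400). I press down in small steps until the force rises.

Call:
{"op": "drive_tool", "data": {
  "commands": [
    {"hand": 1,"dx": 3,"dy": 0,"dz": 0,"twist": 0},
    {"hand": 1,"dx": 6,"dy": 0,"dz": 0,"twist": 0},
    {"hand": 1,"dx": 8,"dy": 0,"dz": 0,"twist": 0},
    {"hand": 1,"dx": 8,"dy": 0,"dz": 0,"twist": 0}
  ]
}}

```text
clock: 8.55
tcp_pos: [0.5688, 0.1002, 0.124]
tool_rot: [-0.067, 1.57, 0.067]
wrist_force: [1.4, -0.4, -0.5]
width: -0.0003
```

Call:
{"op": "drive_tool", "data": {
  "commands": [
    {"hand": 1,"dx": 2,"dy": 0,"dz": 0,"twist": 0},
    {"hand": 1,"dx": 4,"dy": 0,"dz": 0,"twist": 0},
    {"hand": 1,"dx": 4,"dy": 0,"dz": 0,"twist": 0}
  ]
}}

```text
clock: 8.85
tcp_pos: [0.5691, 0.1003, 0.1217]
tool_rot: [-0.067, 1.568, 0.067]
wrist_force: [-8.5, -1.2, 22.0]
width: -0.0002
```

Stopped at TCP z 0.1217, so the tip is at 0.0997 with 22 N. That matches the shut lid's top at 0.100. Retreating and checking.

Call:
{"op": "drive_tool", "data": {
  "commands": [
    {"hand": 1,"dx": -15,"dy": 0,"dz": 0,"twist": 0},
    {"hand": 1,"dx": -50,"dy": 0,"dz": 0,"twist": 0},
    {"hand": 1,"dx": -90,"dy": 0,"dz": -30,"twist": 0},
    {"hand": 1,"dx": -130,"dy": 0,"dz": -60,"twist": 0},
    {"hand": 1,"dx": -150,"dy": 0,"dz": -100,"twist": 0},
    {"hand": 1,"dx": -150,"dy": 0,"dz": -140,"twist": 0},
    {"hand": 1,"dx": -150,"dy": 0,"dz": -180,"twist": 0},
    {"hand": 1,"dx": -150,"dy": 0,"dz": -200,"twist": 0},
    {"hand": 1,"dx": -150,"dy": 0,"dz": -200,"twist": 0}
  ]
}}

```text
clock: 9.75
tcp_pos: [0.3678, 0.0831, 0.2708]
tool_rot: [-0.067, 1.569, 0.067]
wrist_force: [1.4, 0.0, -0.1]
width: 0.0001
```

Run:
```python
from h import *
np.set_printoptions(precision=4,suppress=True)
s,R=axes();print(s['clock'],s['tcp_pos'],s['wrist_force'])
for n in("top","scene"):
    im=grab_frame(n)[:,:,::-1];x0,x1,y0,y1={"scene":(250,370,145,290),"top":(225,350,120,230)}[n]
    cv2.imwrite(f"pics/{n}7f.png",im)
    cv2.imwrite(f"pics/{n}7.png",cv2.resize(im[y0:y1,x0:x1],None,fx=4,fy=4,interpolation=cv2.INTER_CUBIC))
    old=cv2.imread(f"pics/{n}0.png")
    for lab,I in(("old",old),("new",np.ascontiguousarray(im))):
        c=I[y0:y1,x0:x1];m=cv2.inRange(cv2.cvtColor(c,cv2.COLOR_BGR2HSV),(0,0,190),(180,50,255));k,l,st,ce=cv2.connectedComponentsWithStats(m)
        print(n,lab,[(np.round(ce[i]+[x0,y0],1),st[i,4]) for i in range(1,k) if st[i,4]>60])
```

```text
9.75 [0.3678 0.0831 0.2708] [ 1.3716  0.0456 -0.1455]
top old [(array([228.3, 167.4]), np.int32(224)), (array([314.7, 212.9]), np.int32(98)), (array([270.2, 219.7]), np.int32(97))]
top new [(array([228.9, 167.1]), np.int32(265)), (array([268.6, 196.3]), np.int32(104)), (array([314.7, 212.9]), np.int32(104))]
scene old [(array([345.9, 206.6]), np.int32(98)), (array([349.4, 248.9]), np.int32(117)), (array([284.6, 285.5]), np.int32(258))]
scene new [(array([345.9, 206.5]), np.int32(96)), (array([323.7, 248.5]), np.int32(111)), (array([284.6, 285.5]), np.int32(256))]
```

View pics/scene7.png

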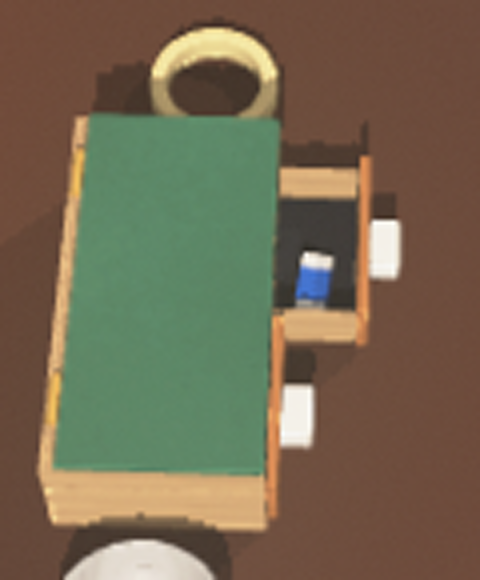

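View pics/top7.png

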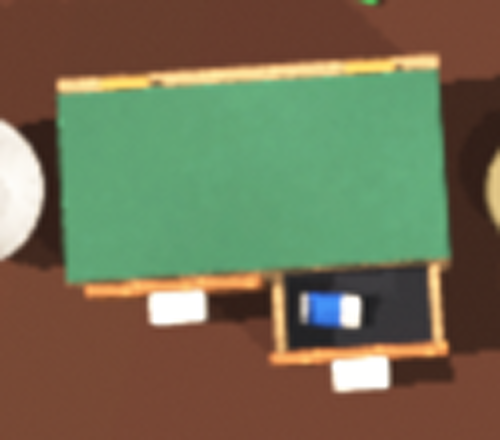

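View pics/scene7f.png

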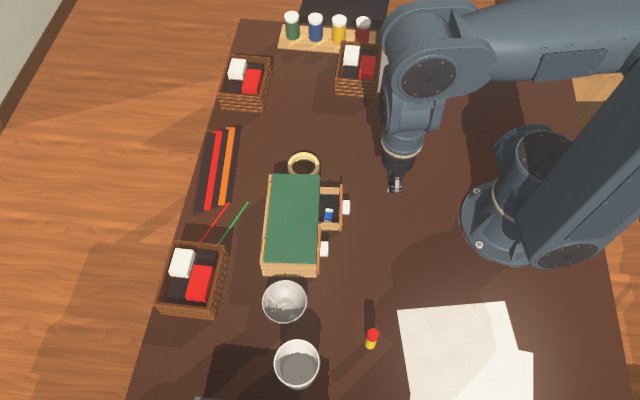

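The lid lies flat, the left drawer front is against the chest, and the right pull and bystanders have not moved. One last numeric check before handing in.

Run:
```python
from h import *
T=lambda u,v:("top",(225+u/4,120+v/4)); S=lambda u,v:("scene",(250+u/4,145+v/4))
np.set_printoptions(precision=4,suppress=True)
print("pull travel top",np.linalg.norm(onz("top",(270.2,219.7),.045)-onz("top",(268.6,196.3),.045)),"scene",np.linalg.norm(onz("scene",(349.4,248.9),.045)-onz("scene",(323.7,248.5),.045)))
for k,a,b in(("lidL",T(68,283),S(266,473)),("lidR",T(449,260),S(279,120))): print(k,tri(a,b))
ex=np.array([.9964,.085]);f=np.array([.554,.097])
for p in(onz(*T(150,325),.045),onz(*T(208,322),.045),onz(*S(313,446),.045),onz(*S(314,385),.045)): print("pull front before chest front",(f-p[:2])@ex)
```

```text
pull travel top 0.0714613881057665 scene 0.0717795890093081
lidL (array([0.5419, 0.2377, 0.0992]), [np.float64(9.324538941425868e-05), np.float64(9.324538941450244e-05)])
lidR (array([ 0.565 , -0.039 ,  0.0998]), [np.float64(0.0014539657924262114), np.float64(0.0014539657924262555)])
pull front before chest front 0.03135242524546356
pull front before chest front 0.03198638137071905
pull front before chest front 0.03013678766272426
pull front before chest front 0.029661986039349386
```

The pull stands 30–32 mm in front of the chest (30 when home), and the lid edge is at z 0.099–0.100 (0.100 when shut).

```bash
python3 -c "
from rig import *
print(hand_in())"
```

```text
the job is handed in; nothing more can be done
None
```

I pushed the left drawer, the one with the tape, home with the closed fingertips. I then followed the green lid down its arc, pressed it shut, backed the arm clear and handed in at about 10 s of the 48 s.

- **Tape drawer:** the pull's front face is 30–32 mm ahead of the chest front, against 30 mm when home. It travelled about 71.5 mm, and the push ended on a firm stop at 29 N.
- **Lid:** the free edge measures z = 0.099–0.100 m at both ends, against 0.100 m when shut. The final press reached 22 N.
- **Eraser drawer and the rest:** the eraser drawer's pull moved 0.1 pixel at most. The eraser is still in its drawer, and the other things on the table look unmoved.
- **Not checked:** the tape is hidden inside the shut drawer, so I could not see it at the end. The only problem along the way was one move call refused for a missing twist value; it moved nothing and I resent it.

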